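Shut the pastel box for the night

TASK

Shut the pastel box without gripping anything: with the fingertips push both of its drawers fully home from the front, and press its lid down flat until it is fully closed, all without slamming. Do not touch the inside of the lid, where a painting is kept, or the pastels in the drawers, and leave the brush jar, glass, tin and sketchbook where they stand.

Things in the scene. Friction and masses are not known exactly. Their poses are not given: they have to be found in the camera images.
- chest: dark wooden pastel box fixed to the desk: 200 (x) by 300 (y) mm, walls 68 mm high, 77 mm with its lid shut. Origin: centre of the underside, on the desk. Its -x side is the front (towards the robot), y runs along the front. Two drawers side by side low in the front, above them an open tray of brushes, and a lid hinged along the far (+x) side; open, it stands over the rear of the box.
- drawer_left (a joint): how far the drawer on the box's +y side stands out towards the box's -x, m; 0 is fully home against a stop, more is further open (up to 0.12). Starts 0.035 to 0.075 open. Pushing it takes about 1.5 N of rail friction, more when faster; it stays where it is left, no spring or latch.
- drawer_right (a joint): the same for the drawer on the box's -y side
- drawer_left_front (a point): centre of the outer face of the left drawer's pale wooden front board: 140 mm wide (y), 38 mm high (6 to 44 mm above the desk), 14 mm thick, no handle. The point moves with the drawer. With the drawer home it lies 114 mm in front of the box's origin, at y = +73 mm, 25 mm above the desk, and the board stands 14 mm proud of the box's front wall.
- drawer_right_front (a point): the same on the right drawer (y = -73 mm)
- lid (a joint): opening angle of the lid, rad: 0 is lying flat, fully closed; it grows as the free edge rises. Starts 0.75 to 1.1. The hinge is stiff (about 0.6 N m of friction), so the lid stays at any angle and needs about 2 to 5 N pressed near its free edge, square to the lid, to go down.
- lid_hinge (a point): middle of the lid's hinge line, which runs along the box's y: 100 mm behind the box's origin (+x), 69 mm up
- lid_edge (a point): middle of the lid's free edge, on its outer face (the upper face when shut). The lid is a plain mid-brown wooden panel 300 mm wide (box's y), 200 mm from hinge line to free edge, about 9 mm thick; the outer face lies 8 mm above the hinge line when shut, 77 mm above the desk.
- painting (a point): centre of the face of a small painted panel, 155 by 240 mm, set in the underside of the lid. The underside must not be touched by the robot.
- pastels_left (a point): middle of the top of the tray of coloured pastel sticks (160 by 118 mm) that fills the left drawer right up to its front board, 9 mm below the top of that board. Moves with the drawer. Must not be touched by the robot.
- pastels_right (a point): the same in the right drawer
- jar: loose green glass jar, 80 mm across and 100 mm high, with paint brushes standing in it up to about 225 mm; origin centre of the underside
- glass: loose clear tumbler, 72 mm across, 85 mm high; origin centre of the underside
- tin: loose small round blue tin with a brass lid, 64 mm across, 50 mm high; origin centre of the underside
- book: loose sketchbook lying flat, 150 by 110 mm, 26 mm thick; origin centre of the underside

How it is judged:
By the outcome, as a careful person would: the job done as asked, in the order asked, and still so for the second after the job is handed in, with the robot touching nothing.
It also fails if it takes over 58 s, if anything falls off the work surface, if the arm or the gripper's body presses on something with over 40 N, if the wrist force passes 120 N, or if a joint passes its speed limit or range.

ROBOT

A 6-joint arm with a two-finger parallel gripper is mounted at the origin on the work surface. World frame = base frame: x ahead of the robot, y to its left, z up, the work surface at z = 0. Lengths are in m, angles in rad, forces in N, time in s.
With the tool pointing down it reaches from about 0.375 to 0.975 m from the base axis. Payload 3.8 kg.
Tool frame: the origin (TCP) lies on the centre line of the jaws, within the pads' length; the fingertips stand 19 mm ahead of it and the grasp point (between the pads) is the TCP (env.nose_length is the distance from the TCP to the fingertips, in m); z points along the fingers, y is the line along which they close (so a half turn about z gives the same grasp; the last joint's range is limited). The gripper opens to 85 mm and grips with 20 to 120 N. Pads are 22 mm wide; open, the fingers measure 114 mm over their backs; the gripper's body (76 mm by 85 mm) begins 54 mm behind the grasp point. The pads swing forward as they close: fully open they stand 13 mm farther back than shut.
Start: joints at [1.229, 0.264, 1.604, -0, 1.274, -0.037], TCP at [0.203, 0.644, 0.229] pointing down, gripper open.
Joint ranges: [-2.63, 2.63], [-0.94, 2.18], [0.31, 2.57], [-1.31, 4.45], [0, 2.66], [-2.55, 2.55]. Speed limits (rad/s): [2.57, 2.57, 3.14, 3.14, 3.14, 3.14].

INTERFACE

Orientations are given as a 3x3 rotation matrix whose columns are the frame's x, y, z axes.
In Python, from station import env gives the robot as it stands.
- The arm moves only by the shell command python3 -m inch 'ROWS' [OPENING] [FORCE]. ROWS is a JSON object of lists of equal length, an entry for each row: "delta_pos": the shift along the tool's x, y, z in m, a list of three; "turn": the turn, a rotation vector about the tool's x, y, z in degrees, a list of three. A call has exactly 10 rows; each row is the pose to reach, as a shift and turn from the pose commanded when the call began, along the tool's axes at that moment; what a row does not reach only later rows make up. A row lasts 1/8 s, in which the tool goes at most 62.5 mm and 10.7 degrees, less where a joint would pass 70% of its speed; a pose out of reach is approached as far as the arm can. A call with a gripper value outside its range is refused whole. OPENING is the opening, from 0 (shut) to 1 (fully open), set as the call begins (- or left out, the last holds). The fingers move at their own pace and stop on an object; FORCE is the grip in N (left out, the last holds). Time passes only in rows, so rows that repeat a pose let the fingers close, or fill a call up. It gives the time, the measured TCP pose, the force, the opening and the grip force at its end, in the units of the state.
- env.get_state(): the state, without advancing time (a new reading comes with each control period).
- env.grab_frame(name): name is "scene" or "side" or "wrist"; returns a dict with "image" (384x512x3 uint8, red, green, blue), "vertical_fov" (degrees; the focal length in pixels is half the picture's height over the tangent of half this angle, whatever the lens; pixels are square), "cx", "cy" (the principal point, pixels), "R" (3x3) and "t" (3): a world point X has camera coordinates R X + t. Camera axes: x right, y down, z forward; pixel columns grow to the right and rows downward; lengths in m; the calibration is good to about 2 mm. A picture is of the moment at which its call begins. There is no depth.
- env.job_done(): hands the job in; it is judged then, once.
The state is a dict: "time": time; "qpos": joint angles; "dq": joint speeds; "effort": joint torques, N m; "tcp_pos": TCP position; "eef_rot": TCP orientation; "wrist_force": force on the tool from outside, world axes, zero at the start; "wrist_torque": the same for the moment, N m; "finger_gap": finger opening in m; "finger_force": force on a finger pad.
Only numpy, scipy, OpenCV 4.12 (cv2) and the standard library are available. Lean on these libraries where they do the work, as an engineer would, in place of code of your own. Each camera call takes 0.05 s, during which the arm holds its last target. There are 200 camera calls.

## Working session

There is one attempt and no reset: what is moved stays moved. The work goes in short steps, Python scripts to look and compute and a shell command to move; the robot and the scene stay as the last step left them, time stands still between calls to the robot, and variables do not carry over. Pictures are saved under pics/ and viewed, at most 10 in all, crops included, and the job is handed in when it is done.

```bash
mkdir -p pics; python3 - <<'E'
from station import env
import cv2,pickle
fr={}
for n in("scene","side"):
    f=env.grab_frame(n);fr[n]=f
    cv2.imwrite(f"pics/{n}0.png",cv2.resize(f["image"][:,:,::-1],(800,600),interpolation=cv2.INTER_CUBIC))
    print(n,f["vertical_fov"],f["cx"],f["cy"],f["R"],f["t"])
pickle.dump(fr,open("fr.pkl","wb"))
s=env.get_state();print(s["time"],s["tcp_pos"],s["eef_rot"],env.nose_length)
E
```

```text
scene 49.55623043688569 254.75211298896463 191.22989146370784 [[ 0.18765549  0.98221969 -0.00546797]
 [ 0.93615913 -0.18053497 -0.30168395]
 [-0.29730707  0.05149376 -0.95339231]] [-0.11749595 -0.50486377  1.25783919]
side 42.77526687857878 245.57471378856263 188.42543668176373 [[ 0.91121121 -0.41174101  0.01278583]
 [-0.30560533 -0.69648653 -0.64923948]
 [ 0.27622367  0.58768687 -0.76047658]] [-0.49190123  0.21401851  1.24321203]
0.1 [0.20233973 0.64326226 0.22765672] [[-9.53908425e-01  3.00097042e-01 -6.94311981e-04]
 [ 3.00097833e-01  9.53906490e-01 -1.92310731e-03]
 [ 8.51898880e-05 -2.04282979e-03 -9.99997910e-01]] 0.019
```

View pics/scene0.png

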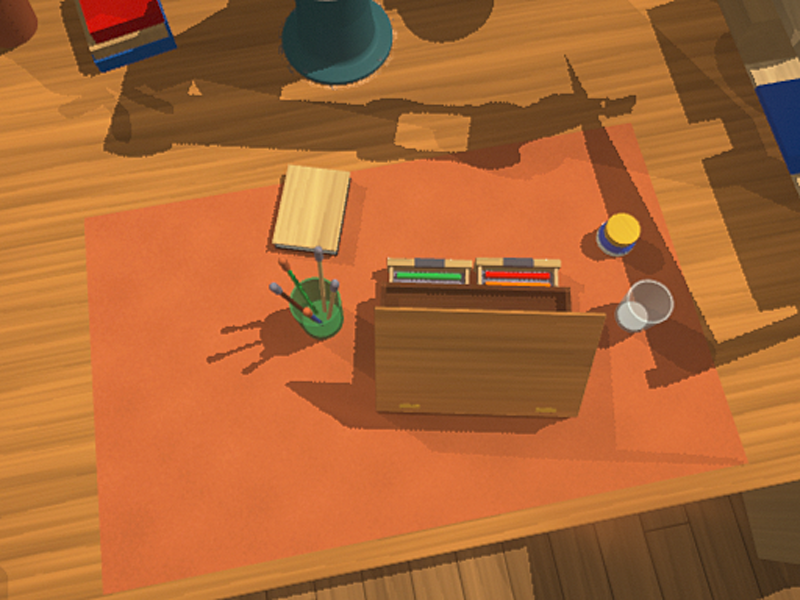

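View pics/side0.png

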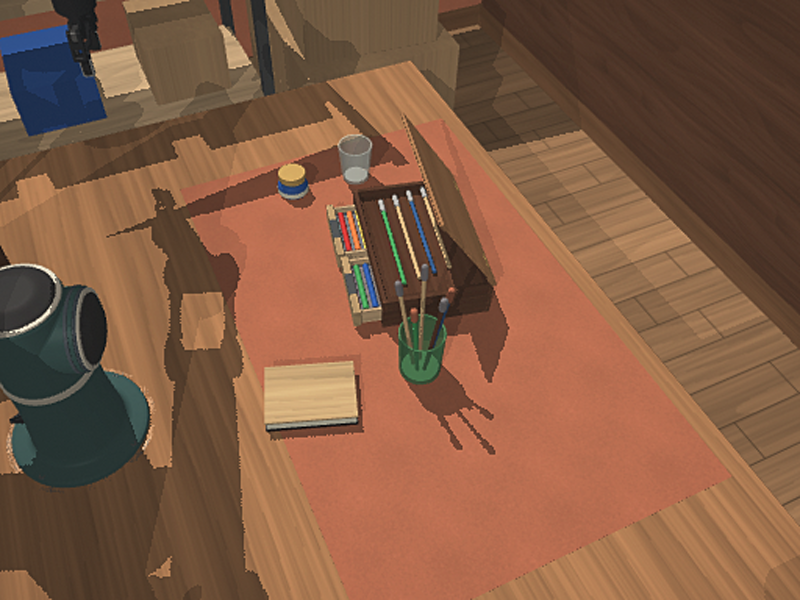

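The scene view shows the box at about (375-605, 258-417), with both drawers out towards the robot. The jar is on the -y side at (318,305), the tin at (620,235), the glass at (645,305) and the book at (310,210). I'll enlarge to read the corners.

```bash
python3 - <<'E'
import pickle,cv2
fr=pickle.load(open("fr.pkl","rb"))
a=fr["scene"]["image"][150:275,230:396,::-1];b=fr["side"]["image"][65:215,195:330,::-1]
cv2.imwrite("pics/c1.png",cv2.resize(a,None,fx=4.8,fy=4.8,interpolation=cv2.INTER_CUBIC))
cv2.imwrite("pics/c2.png",cv2.resize(b,None,fx=4,fy=4,interpolation=cv2.INTER_CUBIC))
E
```

```text
(no output)
```

View pics/c1.png

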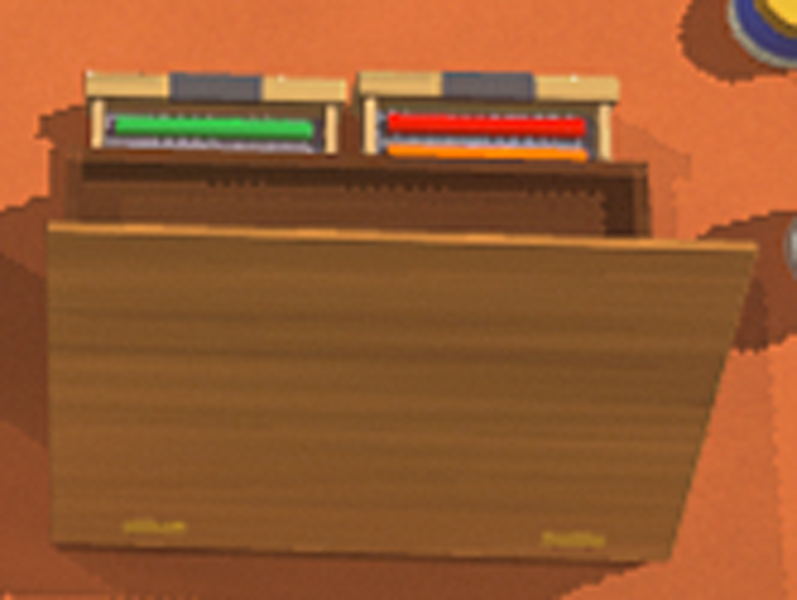

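View pics/c2.png

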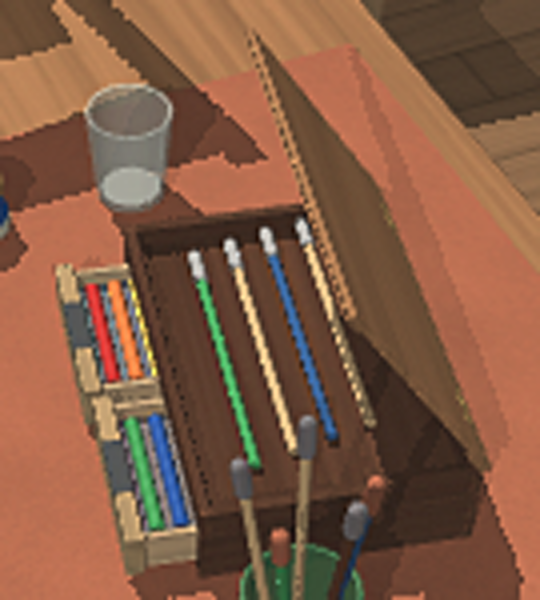

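The crops show the board corners, the lid's outer edge and the hinge edge clearly: scene crop free edge (48,230)-(757,250), hinge edge (54,543)-(668,560); side crop free edge (253,32)-(354,318), near hinge corner (490,470). I'll fit the box pose and joints to these.

```bash
cat > h.py <<'E'
import numpy as np,pickle
from scipy.optimize import least_squares
fr=pickle.load(open("fr.pkl","rb"))
def proj(c,X):
    f=fr[c];p=f["R"]@np.array(X)+f["t"];F=192/np.tan(np.radians(f["vertical_fov"]/2))
    return np.array([f["cx"],f["cy"]])+F*p[:2]/p[2]
def ray(c,u,v,z):
    f=fr[c];F=192/np.tan(np.radians(f["vertical_fov"]/2));C=-f["R"].T@f["t"]
    d=f["R"].T@np.array([(u-f["cx"])/F,(v-f["cy"])/F,1]);return C+d*(z-C[2])/d[2]
E
python3 - <<'E'
from h import *
S=lambda x,y:("scene",x/4.8+230-.5,y/4.8+150-.5)
D=lambda x,y:("side",x/4+195-.5,y/4+65-.5)
def lid(a,s,y,h):return [.1-s*np.cos(a)+h*np.sin(a)*1, y,.069+s*np.sin(a)+h*np.cos(a)]
obs=[(S(86,72),lambda q:[-.114-q[4],-.143,.044]),(S(346,80),lambda q:[-.114-q[4],-.003,.044]),
(S(360,72),lambda q:[-.114-q[3],.003,.044]),(S(619,78),lambda q:[-.114-q[3],.143,.044]),
(S(48,230),lambda q:lid(q[5],.2,-.15,.008)),(S(757,250),lambda q:lid(q[5],.2,.15,.008)),
(S(54,543),lambda q:lid(q[5],0,-.15,.008)),(S(668,560),lambda q:lid(q[5],0,.15,.008)),
(S(650,163),lambda q:[-.1,.15,.068]),
(D(60,265),lambda q:[-.114-q[3],.143,.044]),(D(95,402),lambda q:[-.114-q[4],-.003,.044]),
(D(253,32),lambda q:lid(q[5],.2,.15,.008)),(D(354,318),lambda q:lid(q[5],.2,-.15,.008)),(D(490,468),lambda q:lid(q[5],0,-.15,.008))]
def res(q):
    c,s=np.cos(q[2]),np.sin(q[2]);r=[]
    for (cam,u,v),f in obs:
        b=f(q);r+=list(proj(cam,[q[0]+c*b[0]-s*b[1],q[1]+s*b[0]+c*b[1],b[2]])-[u,v])
    return np.array(r)
o=least_squares(res,[.6,.1,0,.05,.05,.9],loss="soft_l1")
print(o.x.round(4));print(res(o.x).reshape(-1,2).round(1).tolist())
k=1.5625
for n,u,v,z in(("jar",318,300,.1),("tin",622,229,.05),("glass",650,303,.085),("bookc1",275,250,.026),("b2",338,254,.026),("b3",350,172,.026)):
    print(n,ray("scene",u/k,v/k,z).round(3))
q=o.x;c,s=np.cos(q[2]),np.sin(q[2])
for n,b in(("L",[-.114-q[3],.073,.025]),("R",[-.114-q[4],-.073,.025]),("edge",lid(q[5],.2,0,.008))):
    print(n,np.round([q[0]+c*b[0]-s*b[1],q[1]+s*b[0]+c*b[1],b[2]],4))
from station import env
print(env.get_state()["qpos"])
E
```

```text
[ 0.6593  0.1147 -0.2219  0.04    0.0352  0.9927]
[[-0.2, 0.4], [0.0, 0.3], [-0.6, 0.2], [-0.1, 0.6], [-0.7, -0.2], [0.6, 0.1], [-1.0, 0.2], [0.4, 0.9], [-0.5, -0.2], [-1.6, -0.2], [-1.1, -1.2], [-1.0, -1.1], [-0.1, -0.5], [-0.1, 0.3]]
jar [ 0.552 -0.11   0.1  ]
tin [0.509 0.401 0.05 ]
glass [0.649 0.392 0.085]
bookc1 [ 0.426 -0.173  0.026]
b2 [ 0.454 -0.07   0.026]
b3 [ 0.305 -0.024  0.026]
L [0.5252 0.2198 0.025 ]
R [0.4977 0.0763 0.025 ]
edge [0.6568 0.1153 0.2409]
[ 1.22910394e+00  2.64706862e-01  1.60525635e+00  1.02220908e-05
  1.27367403e+00 -3.69002608e-02]
```

```bash
python3 -m inch '{"delta_pos":[[-0.02,-0.015,0.004],[-0.064,-0.049,0.012],[-0.112,-0.087,0.022],[-0.16,-0.124,0.031],[-0.208,-0.161,0.041],[-0.256,-0.198,0.05],[-0.304,-0.235,0.059],[-0.352,-0.272,0.069],[-0.388,-0.3,0.076],[-0.4,-0.309,0.078]],"turn":[[0,0,0],[0,0,-1],[0,0,-1.5],[0,0,-2],[0,0,-2.5],[0,0,-3],[0,0,-3.5],[0,0,-4],[0,0,-4.5],[0,0,-4.8]]}' 0
```

```text
time: 1.35
tcp_pos: [0.4919, 0.2267, 0.1499]
eef_rot: [[-0.975, 0.222, -0.002], [0.222, 0.975, -0.001], [0.001, -0.001, -1.0]]
wrist_force: [-0.7, -0.0, 1.1]
finger_gap: -0.0
finger_force: 0.0
```

```bash
python3 -m inch '{"delta_pos":[[0,0,0.008],[0,0,0.022],[0,0,0.038],[0,0,0.054],[0,0,0.07],[0,0,0.085],[0,0,0.097],[0,0,0.105],[0,0,0.109],[0,0,0.109]],"turn":[[0,0,0],[0,0,0],[0,0,0],[0,0,0],[0,0,0],[0,0,0],[0,0,0],[0,0,0],[0,0,0],[0,0,0]]}'
python3 - <<'E'
from station import env
import cv2
f=env.grab_frame("side")
cv2.imwrite("pics/s1.png",cv2.resize(f["image"][65:215,150:350,::-1],(800,600),interpolation=cv2.INTER_CUBIC))
E
```

```text
time: 2.6
tcp_pos: [0.4915, 0.229, 0.0418]
eef_rot: [[-0.976, 0.219, -0.0], [0.219, 0.976, -0.0], [0.0, -0.0, -1.0]]
wrist_force: [0.7, -0.1, -0.1]
finger_gap: 0.0001
finger_force: 0.0
```

View pics/s1.png

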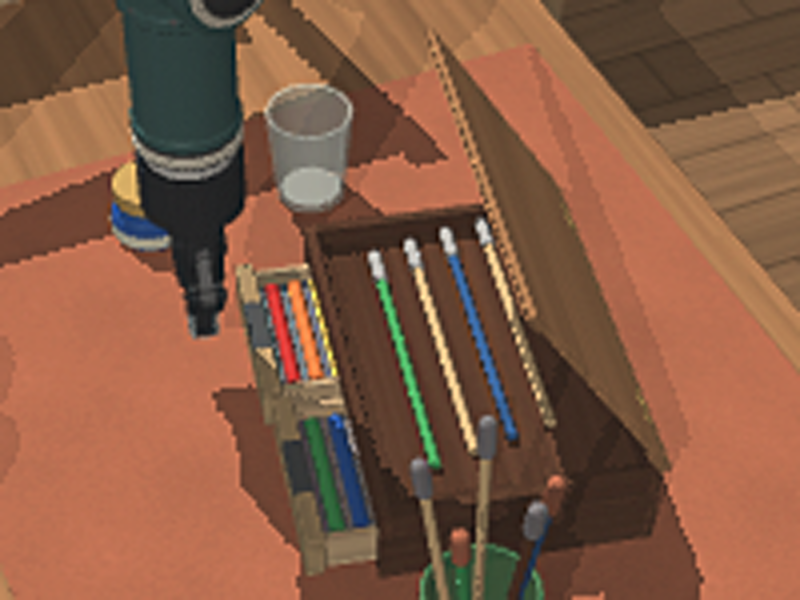

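Fingertips are in front of the left board at about (205,335), clear of the tin and glass. Now I push the left drawer.

```bash
python3 -m inch '{"delta_pos":[[-0.008,0,0],[-0.015,0,0],[-0.02,0,0],[-0.025,0,0],[-0.03,0,0],[-0.035,0,0],[-0.04,0,0],[-0.045,0,0],[-0.05,0,0],[-0.054,0,0]],"turn":[[0,0,0],[0,0,0],[0,0,0],[0,0,0],[0,0,0],[0,0,0],[0,0,0],[0,0,0],[0,0,0],[0,0,0]]}'
python3 -m inch '{"delta_pos":[[-0.002,0,0],[-0.004,0,0],[-0.005,0,0],[-0.006,0,0],[-0.007,0,0],[-0.008,0,0],[-0.009,0,0],[-0.01,0,0],[-0.011,0,0],[-0.011,0,0]],"turn":[[0,0,0],[0,0,0],[0,0,0],[0,0,0],[0,0,0],[0,0,0],[0,0,0],[0,0,0],[0,0,0],[0,0,0]]}'
```

```text
time: 3.9
tcp_pos: [0.5445, 0.2172, 0.0419]
eef_rot: [[-0.976, 0.219, 0.0], [0.219, 0.976, -0.0], [-0.0, 0.0, -1.0]]
wrist_force: [-0.6, 1.4, -0.2]
finger_gap: -0.0002
finger_force: 0.0
time: 5.15
tcp_pos: [0.5549, 0.2148, 0.0419]
eef_rot: [[-0.976, 0.219, 0.0], [0.219, 0.976, 0.0], [-0.0, 0.0, -1.0]]
wrist_force: [0.8, -0.4, 0.3]
finger_gap: -0.0001
finger_force: 0.0
```

```bash
python3 -m inch '{"delta_pos":[[-0.001,0,0],[-0.002,0,0],[-0.003,0,0],[-0.004,0,0],[-0.005,0,0],[-0.006,0,0],[-0.006,0,0],[-0.006,0,0],[-0.006,0,0],[-0.006,0,0]],"turn":[[0,0,0],[0,0,0],[0,0,0],[0,0,0],[0,0,0],[0,0,0],[0,0,0],[0,0,0],[0,0,0],[0,0,0]]}'
python3 - <<'E'
from station import env
import cv2
f=env.grab_frame("side")
cv2.imwrite("pics/s2.png",cv2.resize(f["image"][65:215,150:350,::-1],(800,600),interpolation=cv2.INTER_CUBIC))
E
```

```text
time: 6.4
tcp_pos: [0.5606, 0.2135, 0.0419]
eef_rot: [[-0.976, 0.219, -0.0], [0.219, 0.976, 0.0], [0.0, -0.0, -1.0]]
wrist_force: [0.4, 0.3, 0.1]
finger_gap: 0.0004
finger_force: 0.0
```

View pics/s2.png

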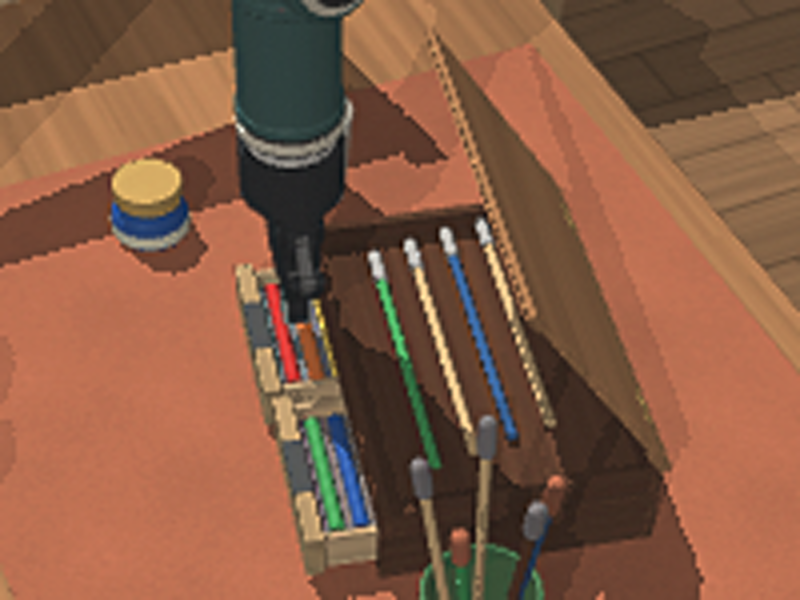

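```bash
python3 - <<'E'
from h import *
from station import env
for X in((.4915,.229),(.5606,.2135)):
  for z in(.023,.042,.06,.08):
    p=proj("side",[*X,z]);print(X,z,((p-[150,65]+.5)*4).round(0))
s=env.get_state();print(s["tcp_pos"],s["qpos"],s["wrist_force"])
E
```

```text
(0.4915, 0.229) 0.023 [203. 351.]
(0.4915, 0.229) 0.042 [202. 333.]
(0.4915, 0.229) 0.06 [201. 316.]
(0.4915, 0.229) 0.08 [199. 296.]
(0.5606, 0.2135) 0.023 [295. 338.]
(0.5606, 0.2135) 0.042 [294. 320.]
(0.5606, 0.2135) 0.06 [294. 303.]
(0.5606, 0.2135) 0.08 [293. 284.]
[0.56064861 0.21353119 0.04189057] [ 3.22399279e-01  3.03644026e-01  1.92745328e+00 -2.90447036e-05
  9.10493661e-01 -1.02739814e+00] [-0.38530763  0.3852166  -0.45209703]
```

The drawer did not move. The fingertip rode above the left board, with its tip at about (300,322), so it sits higher than computed. I lift straight up, back off, and recheck the tip height.

```bash
python3 -m inch '{"delta_pos":[[0,0,-0.01],[0,0,-0.03],[0,0,-0.04],[0.01,0,-0.04],[0.03,0,-0.04],[0.05,0,-0.04],[0.065,0,-0.04],[0.072,0,-0.03],[0.072,0,-0.01],[0.072,0,0]],"turn":[[0,0,0],[0,0,0],[0,0,0],[0,0,0],[0,0,0],[0,0,0],[0,0,0],[0,0,0],[0,0,0],[0,0,0]]}'
python3 -m inch '{"delta_pos":[[0,0,0],[0,0,0],[0,0,0],[0,0,0],[0,0,0],[0,0,0],[0,0,0],[0,0,0],[0,0,0],[0,0,0]],"turn":[[0,0,0],[0,0,0],[0,0,0],[0,0,0],[0,0,0],[0,0,0],[0,0,0],[0,0,0],[0,0,0],[0,0,0]]}'
python3 - <<'E'
from station import env
import cv2,numpy as np,pickle
a=env.grab_frame("side");b=env.grab_frame("scene");pickle.dump((a,b),open("f2.pkl","wb"))
A=cv2.resize(a["image"][105:180,175:241,::-1],None,fx=6,fy=8*.75,interpolation=cv2.INTER_CUBIC)
B=cv2.resize(b["image"][120:195,290:356,::-1],None,fx=6,fy=6,interpolation=cv2.INTER_CUBIC)
cv2.imwrite("pics/s3.png",np.hstack([A,B]))
E
```

```text
time: 7.7
tcp_pos: [0.4893, 0.229, 0.0403]
eef_rot: [[-0.976, 0.219, -0.002], [0.219, 0.976, -0.001], [0.002, -0.001, -1.0]]
wrist_force: [0.2, -0.3, -0.6]
finger_gap: 0.0002
finger_force: 0.0
time: 8.95
tcp_pos: [0.4904, 0.2293, 0.0419]
eef_rot: [[-0.976, 0.219, -0.0], [0.219, 0.976, -0.0], [0.0, -0.0, -1.0]]
wrist_force: [0.4, 0.4, 0.2]
finger_gap: -0.0002
finger_force: 0.0
```

View pics/s3.png

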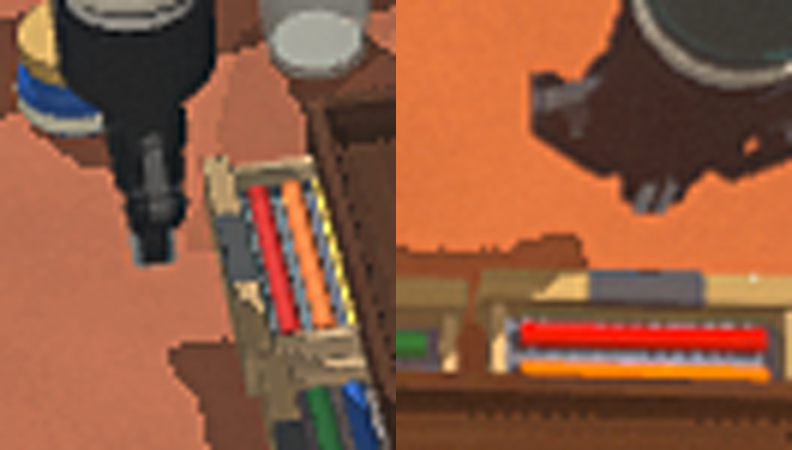

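The side crop shows the tip bottom at (155,265) and the scene crop at (650,208). I triangulate it.

```bash
python3 - <<'E'
from h import *
o1=np.array([175+155/6-.5,105+263/6-.5]);o2=np.array([290+(650-396)/6-.5,120+205/6-.5])
r=least_squares(lambda X:np.r_[proj("side",X)-o1,proj("scene",X)-o2],[.49,.229,.03])
print(r.x,r.fun)
a,b=pickle.load(open("f2.pkl","rb"))
print(a["t"]-fr["side"]["t"],b["t"]-fr["scene"]["t"],abs(a["R"]-fr["side"]["R"]).max())
for z in (.023,.042):print(z,proj("scene",[.4904,.2293,z]),o2,proj("side",[.4904,.2293,z]),o1)
E
```

```text
[0.49206544 0.23044252 0.03868377] [-0.28322047 -0.17102906 -0.14381427  0.24405934]
[0. 0. 0.] [0. 0. 0.] 0.0
0.023 [330.10583146 155.7072728 ] [331.83333333 153.66666667] [199.96976816 152.21738271] [200.33333333 148.33333333]
0.042 [331.32540387 152.91372796] [331.83333333 153.66666667] [199.6053681  147.78230075] [200.33333333 148.33333333]
```

The tip is really about 20 mm higher than the nominal nose length suggests. I go 17 mm lower, which still clears the desk, and push again.

```bash
python3 -m inch '{"delta_pos":[[0,0,0.005],[0,0,0.01],[0,0,0.014],[0,0,0.017],[0,0,0.017],[-0.006,0,0.017],[-0.012,0,0.017],[-0.018,0,0.017],[-0.024,0,0.017],[-0.029,0,0.017]],"turn":[[0,0,0],[0,0,0],[0,0,0],[0,0,0],[0,0,0],[0,0,0],[0,0,0],[0,0,0],[0,0,0],[0,0,0]]}'
python3 -m inch '{"delta_pos":[[-0.003,0,0],[-0.006,0,0],[-0.009,0,0],[-0.012,0,0],[-0.015,0,0],[-0.017,0,0],[-0.019,0,0],[-0.021,0,0],[-0.023,0,0],[-0.025,0,0]],"turn":[[0,0,0],[0,0,0],[0,0,0],[0,0,0],[0,0,0],[0,0,0],[0,0,0],[0,0,0],[0,0,0],[0,0,0]]}'
python3 - <<'E'
from station import env
import cv2,numpy as np,pickle
a=env.grab_frame("side");b=env.grab_frame("scene")
A=cv2.resize(a["image"][105:180,175:241,::-1],None,fx=6,fy=6,interpolation=cv2.INTER_CUBIC)
B=cv2.resize(b["image"][120:195,290:356,::-1],None,fx=6,fy=6,interpolation=cv2.INTER_CUBIC)
cv2.imwrite("pics/s4.png",np.hstack([A,B]))
E
```

```text
time: 10.3
tcp_pos: [0.5188, 0.2229, 0.0249]
eef_rot: [[-0.976, 0.22, -0.001], [0.22, 0.976, 0.0], [0.001, -0.0, -1.0]]
wrist_force: [-2.2, 1.4, 1.4]
finger_gap: 0.0001
finger_force: 0.8
time: 11.55
tcp_pos: [0.5432, 0.2174, 0.0248]
eef_rot: [[-0.976, 0.219, -0.0], [0.219, 0.976, -0.0], [0.0, -0.0, -1.0]]
wrist_force: [-2.1, 0.6, 1.0]
finger_gap: -0.0002
finger_force: 0.8
```

View pics/s4.png

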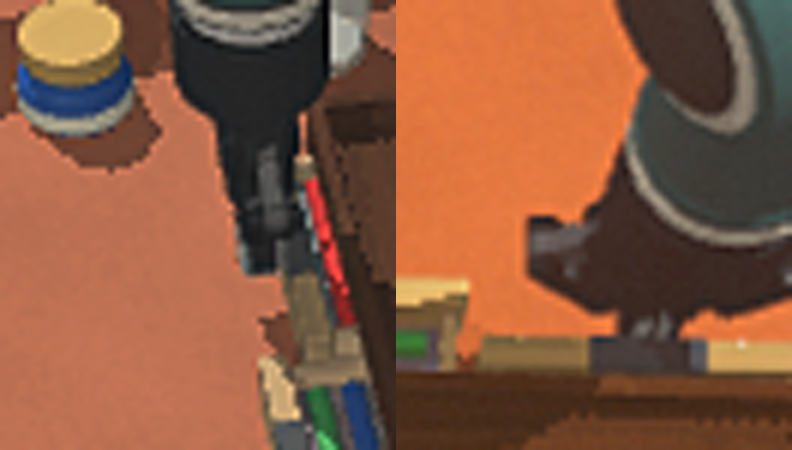

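Now the left drawer moves with the finger; the board is at about (300,260) in the side crop and about 1 cm remains. I continue slowly to the stop.

```bash
python3 -m inch '{"delta_pos":[[-0.002,0,0],[-0.004,0,0],[-0.0055,0,0],[-0.007,0,0],[-0.008,0,0],[-0.009,0,0],[-0.01,0,0],[-0.011,0,0],[-0.012,0,0],[-0.013,0,0]],"turn":[[0,0,0],[0,0,0],[0,0,0],[0,0,0],[0,0,0],[0,0,0],[0,0,0],[0,0,0],[0,0,0],[0,0,0]]}'
```

```text
time: 12.9
tcp_pos: [0.555, 0.2147, 0.0248]
eef_rot: [[-0.976, 0.22, -0.002], [0.22, 0.976, 0.0], [0.002, -0.0, -1.0]]
wrist_force: [-6.2, 0.3, 3.9]
finger_gap: -0.0001
finger_force: 3.1
```

```bash
python3 -m inch '{"delta_pos":[[-0.0005,0,0],[-0.001,0,0],[-0.0015,0,0],[-0.002,0,0],[-0.002,0,0],[-0.002,0,0],[-0.002,0,0],[-0.002,0,0],[-0.002,0,0],[-0.002,0,0]],"turn":[[0,0,0],[0,0,0],[0,0,0],[0,0,0],[0,0,0],[0,0,0],[0,0,0],[0,0,0],[0,0,0],[0,0,0]]}'
```

```text
time: 14.15
tcp_pos: [0.555, 0.2147, 0.0248]
eef_rot: [[-0.976, 0.219, -0.005], [0.219, 0.976, 0.0], [0.005, -0.001, -1.0]]
wrist_force: [-9.1, 2.6, 7.1]
finger_gap: 0.0002
finger_force: 5.1
```

The left drawer is at its stop. I back off and go to the right drawer.

```bash
python3 -m inch '{"delta_pos":[[0.01,0,0],[0.03,0,0],[0.055,0,0],[0.07,-0.01,0],[0.075,-0.035,0],[0.075,-0.07,0],[0.075,-0.105,0],[0.075,-0.132,0],[0.075,-0.145,0],[0.075,-0.148,0]],"turn":[[0,0,0],[0,0,0],[0,0,0],[0,0,0],[0,0,0],[0,0,0],[0,0,0],[0,0,0],[0,0,0],[0,0,0]]}'
python3 -m inch '{"delta_pos":[[-0.01,0,0],[-0.022,0,0],[-0.03,0,0],[-0.035,0,0],[-0.039,0,0],[-0.043,0,0],[-0.047,0,0],[-0.051,0,0],[-0.055,0,0],[-0.058,0,0]],"turn":[[0,0,0],[0,0,0],[0,0,0],[0,0,0],[0,0,0],[0,0,0],[0,0,0],[0,0,0],[0,0,0],[0,0,0]]}'
python3 -m inch '{"delta_pos":[[-0.003,0,0],[-0.006,0,0],[-0.008,0,0],[-0.0095,0,0],[-0.011,0,0],[-0.0125,0,0],[-0.0135,0,0],[-0.0145,0,0],[-0.0155,0,0],[-0.0165,0,0]],"turn":[[0,0,0],[0,0,0],[0,0,0],[0,0,0],[0,0,0],[0,0,0],[0,0,0],[0,0,0],[0,0,0],[0,0,0]]}'
```

```text
time: 15.4
tcp_pos: [0.4519, 0.086, 0.025]
eef_rot: [[-0.975, 0.22, 0.001], [0.22, 0.975, 0.0], [-0.0, 0.0, -1.0]]
wrist_force: [-0.7, 0.2, 0.2]
finger_gap: 0.0001
finger_force: 0.0
time: 16.65
tcp_pos: [0.5088, 0.0733, 0.0248]
eef_rot: [[-0.976, 0.219, -0.0], [0.219, 0.976, -0.0], [0.0, -0.0, -1.0]]
wrist_force: [-1.4, 0.4, -1.5]
finger_gap: -0.0003
finger_force: 0.8
time: 17.9
tcp_pos: [0.5225, 0.0703, 0.0248]
eef_rot: [[-0.976, 0.22, -0.005], [0.22, 0.976, 0.001], [0.005, -0.0, -1.0]]
wrist_force: [-10.6, 2.3, 7.9]
finger_gap: -0.0001
finger_force: 5.2
```

Both drawers are home: the stop position is the same, TCP at box x = -0.124. Now up and over to the outer face of the lid.

```bash
python3 -m inch '{"delta_pos":[[0.012,0,0],[0.015,0,-0.02],[0.015,0,-0.07],[0.015,0,-0.125],[0.015,0,-0.18],[0.015,0,-0.23],[0.015,0,-0.265],[0.015,0,-0.285],[0,0.01,-0.29],[-0.03,0.02,-0.29]],"turn":[[0,0,0],[0,0,0],[0,0,0],[0,0,0],[0,0,0],[0,0,0],[0,0,0],[0,0,0],[0,0,0],[0,0,0]]}'
python3 -m inch '{"delta_pos":[[-0.03,0.01,0],[-0.07,0.03,0],[-0.11,0.045,0],[-0.135,0.053,0],[-0.144,0.053,0.005],[-0.144,0.053,0.02],[-0.144,0.053,0.04],[-0.144,0.053,0.06],[-0.144,0.053,0.072],[-0.144,0.053,0.075]],"turn":[[0,0,0],[0,0,0],[0,0,0],[0,0,0],[0,0,0],[0,0,0],[0,0,0],[0,0,0],[0,0,0],[0,0,0]]}'
python3 - <<'E'
from station import env
import cv2,numpy as np
a=env.grab_frame("side");b=env.grab_frame("scene")
A=cv2.resize(a["image"][50:200,190:322,::-1],None,fx=3,fy=3,interpolation=cv2.INTER_CUBIC)
B=cv2.resize(b["image"][140:290,225:357,::-1],None,fx=3,fy=3,interpolation=cv2.INTER_CUBIC)
cv2.imwrite("pics/s5.png",np.hstack([A,B]))
E
```

```text
time: 19.15
tcp_pos: [0.5587, 0.0832, 0.3154]
eef_rot: [[-0.976, 0.219, 0.002], [0.219, 0.976, 0.0], [-0.001, 0.001, -1.0]]
wrist_force: [0.8, -1.1, 0.1]
finger_gap: -0.0001
finger_force: 0.0
time: 20.4
tcp_pos: [0.7096, 0.1029, 0.2381]
eef_rot: [[-0.976, 0.219, -0.002], [0.219, 0.976, -0.0], [0.002, -0.001, -1.0]]
wrist_force: [-0.4, 0.5, -0.3]
finger_gap: 0.0001
finger_force: 0.0
```

View pics/s5.png

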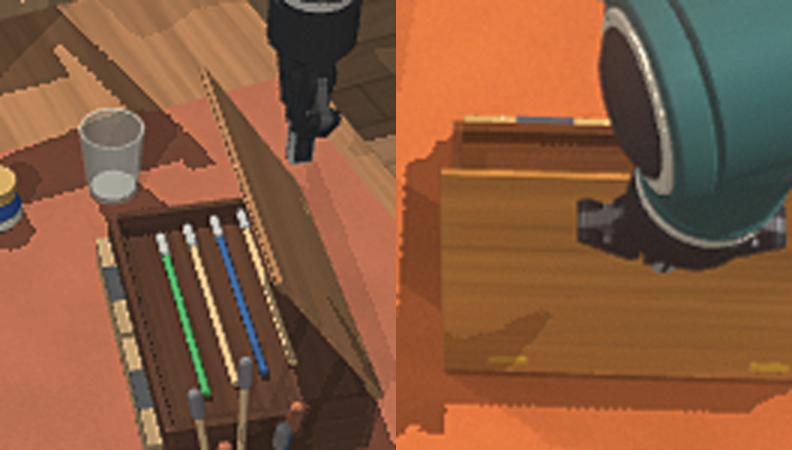

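Both drawers are flush with the box front at about (125,340) in the side crop, and the finger stands behind the lid at (300,160). I start pressing the lid down along its arc.

```bash
python3 -m inch '{"delta_pos":[[0.012,0,0.006],[0.022,0,0.011],[0.030,0,0.0155],[0.035,0,0.019],[0.041,0,0.0235],[0.0465,0,0.0275],[0.052,0,0.0315],[0.057,0,0.035],[0.0625,0,0.041],[0.069,0,0.0475]],"turn":[[0,0,0],[0,0,0],[0,0,0],[0,0,0],[0,0,0],[0,0,0],[0,0,0],[0,0,0],[0,0,0],[0,0,0]]}'
```

```text
time: 21.75
tcp_pos: [0.6428, 0.1183, 0.1919]
eef_rot: [[-0.976, 0.219, -0.0], [0.219, 0.976, 0.0], [0.0, 0.0, -1.0]]
wrist_force: [0.9, -0.6, 3.9]
finger_gap: -0.0001
finger_force: 1.3
```

```bash
python3 -m inch '{"delta_pos":[[0.004,0,0.0045],[0.008,0,0.009],[0.0116,0,0.0132],[0.0145,0,0.0175],[0.018,0,0.0225],[0.0213,0,0.0278],[0.024,0,0.032],[0.0265,0,0.0365],[0.0285,0,0.0405],[0.03,0,0.0435]],"turn":[[0,0,0],[0,0,0],[0,0,0],[0,0,0],[0,0,0],[0,0,0],[0,0,0],[0,0,0],[0,0,0],[0,0,0]]}'
python3 -m inch '{"delta_pos":[[0.002,0,0.005],[0.0042,0,0.01],[0.0063,0,0.015],[0.0082,0,0.02],[0.01,0,0.026],[0.0118,0,0.0325],[0.0128,0,0.0375],[0.0137,0,0.0425],[0.0146,0,0.0465],[0.0152,0,0.05]],"turn":[[0,0,0],[0,0,0],[0,0,0],[0,0,0],[0,0,0],[0,0,0],[0,0,0],[0,0,0],[0,0,0],[0,0,0]]}'
```

```text
time: 23.0
tcp_pos: [0.6137, 0.1247, 0.1485]
eef_rot: [[-0.976, 0.219, -0.0], [0.219, 0.976, -0.0], [0.0, -0.0, -1.0]]
wrist_force: [-0.0, -0.4, 2.3]
finger_gap: -0.0002
finger_force: 1.2
time: 24.25
tcp_pos: [0.599, 0.128, 0.0986]
eef_rot: [[-0.976, 0.219, -0.0], [0.219, 0.976, -0.0], [0.0, -0.0, -1.0]]
wrist_force: [-1.3, 0.5, 3.0]
finger_gap: -0.0001
finger_force: 1.2
```

```bash
python3 -m inch '{"delta_pos":[[0.0005,0,0.003],[0.001,0,0.006],[0.0012,0,0.0085],[0.0015,0,0.011],[0.0016,0,0.013],[0.0017,0,0.015],[0.0018,0,0.0165],[0.0018,0,0.018],[0.0018,0,0.019],[0.0018,0,0.02]],"turn":[[0,0,0],[0,0,0],[0,0,0],[0,0,0],[0,0,0],[0,0,0],[0,0,0],[0,0,0],[0,0,0],[0,0,0]]}'
```

```text
time: 25.5
tcp_pos: [0.5974, 0.1284, 0.0788]
eef_rot: [[-0.976, 0.219, -0.0], [0.219, 0.976, -0.0], [0.0, -0.0, -1.0]]
wrist_force: [-2.1, -0.2, 2.6]
finger_gap: -0.0001
finger_force: 1.2
```

Not at the stop yet, the force is still just the hinge friction. I keep going slowly.

```bash
python3 -m inch '{"delta_pos":[[0,0,0.001],[0,0,0.002],[0,0,0.003],[0,0,0.004],[0,0,0.005],[0,0,0.006],[0,0,0.006],[0,0,0.006],[0,0,0.006],[0,0,0.006]],"turn":[[0,0,0],[0,0,0],[0,0,0],[0,0,0],[0,0,0],[0,0,0],[0,0,0],[0,0,0],[0,0,0],[0,0,0]]}'
```

```text
time: 26.75
tcp_pos: [0.5974, 0.1284, 0.0745]
eef_rot: [[-0.976, 0.219, -0.0], [0.219, 0.976, -0.0], [0.0, -0.0, -1.0]]
wrist_force: [-6.3, -0.4, 11.4]
finger_gap: 0.0005
finger_force: 5.7
```

The lid stop is reached: 11 N, with tip height matching 77 mm. I lift off and check.

```bash
python3 -m inch '{"delta_pos":[[0,0,-0.003],[0,0,-0.01],[0,0,-0.03],[0,0,-0.06],[0,0,-0.1],[0,0,-0.14],[0.01,0,-0.17],[0.04,0.03,-0.19],[0.07,0.06,-0.2],[0.08,0.07,-0.2]],"turn":[[0,0,0],[0,0,0],[0,0,0],[0,0,0],[0,0,0],[0,0,0],[0,0,0],[0,0,0],[0,0,0],[0,0,0]]}'
python3 -m inch '{"delta_pos":[[0,0.02,0],[0,0.05,0],[0,0.09,0],[0,0.13,0],[0,0.17,0],[0,0.2,0],[0,0.2,0],[0,0.2,0],[0,0.2,0],[0,0.2,0]],"turn":[[0,0,0],[0,0,0],[0,0,0],[0,0,0],[0,0,0],[0,0,0],[0,0,0],[0,0,0],[0,0,0],[0,0,0]]}'
python3 - <<'E'
from station import env
import cv2,numpy as np
a=env.grab_frame("side");b=env.grab_frame("scene")
A=cv2.resize(a["image"][70:270,160:330,::-1],None,fx=2.3,fy=2.3,interpolation=cv2.INTER_CUBIC)
B=cv2.resize(b["image"][90:290,170:345,::-1],None,fx=2.3,fy=2.3,interpolation=cv2.INTER_CUBIC)
cv2.imwrite("pics/s6.png",np.hstack([A,B]))
E
```

```text
time: 28.0
tcp_pos: [0.5346, 0.2161, 0.2758]
eef_rot: [[-0.976, 0.217, 0.004], [0.217, 0.976, 0.002], [-0.004, 0.002, -1.0]]
wrist_force: [0.9, -0.5, -0.4]
finger_gap: 0.0
finger_force: 0.0
time: 29.25
tcp_pos: [0.5787, 0.4085, 0.2731]
eef_rot: [[-0.975, 0.22, 0.0], [0.22, 0.975, -0.0], [-0.0, 0.0, -1.0]]
wrist_force: [-0.1, 0.5, -0.6]
finger_gap: -0.0001
finger_force: 0.0
```

View pics/s6.png

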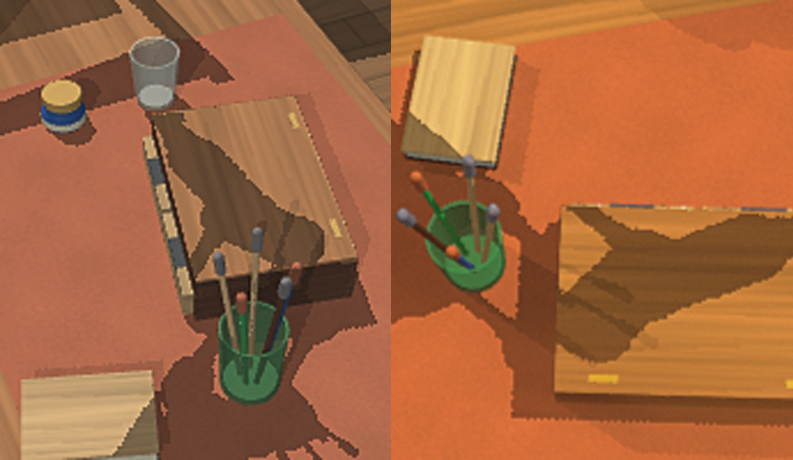

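The lid lies flat at (250,190) in the side crop, both drawer boards are flush, the jar, tin, glass and book are undisturbed, and the robot is clear. I hand in.

```bash
python3 -c "
from station import env
print(env.job_done())"
```

```text
the job is handed in; nothing more can be done
None
```

I handed the job in at about 29 s: both drawers are pushed home to their stops, the lid is pressed flat, and the other objects stand where they were; one early push passed over the left drawer's board and pastels, apparently without contact (force readings near zero).

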